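Release the stone nodules into the catch pan

ROBOT

A 6-joint arm with a two-finger parallel gripper is mounted at the origin on the work surface. World frame = base frame: x ahead of the robot, y to its left, z up, the work surface at z = 0. Lengths are in m, angles in degrees, forces in N, time in s.
With the tool pointing down it reaches from about 0.35 to 0.875 m from the base axis. Payload 4.2 kg.
Tool frame: the origin (TCP) lies between the finger pads; the fingertips stand 14 mm ahead of it and the grasp point (between the pads) lies 5 mm behind it; z points along the fingers, y is the line along which they close (so a half turn about z gives the same grasp; the last joint's range is limited). The gripper opens to 87 mm and grips with 3 to 60 N. Pads are 19 mm wide; open, the fingers measure 117 mm over their backs; the gripper's body (75 mm by 190 mm) begins 51 mm behind the grasp point.
Start: joints at [14.817, 22.042, 0.453, 0, -68.411, -14.817], TCP at [0.625, 0, 0.237] pointing down, gripper open.
Joint ranges: [-179.83, 179.83], [-69.29, 118.12], [-61.27, 80.66], [-181.25, 117.63], [-171.15, -9.14], [-177.46, 177.46]. Speed limits (degrees/s): [159.86, 159.86, 180, 180, 180, 180].

INTERFACE

Orientations are given as a 3x3 rotation matrix whose columns are the frame's x, y, z axes.
In Python, from station import * gives the robot as it stands. The module is installed in compiled form; this text tells all that it offers.
- The arm moves only by the tool play_rows, never from a script. Its argument "steps" is a list of rows, each an object of numbers: "ax", "ay", "az": the turn, a rotation vector about the tool's x, y, z in degrees; "dx", "dy", "dz": the shift along the tool's x, y, z in mm; "claw": the finger opening in mm, from 0 to 87. A call has 1 to 20 rows; each row shifts and turns the commanded pose from where the row before left it, along the tool's axes as they then stand; what a row does not reach is not made up. A row lasts 1/10 s, in which the tool goes at most 50 mm and 8.59 degrees, less where a joint would pass 70% of its speed; a pose out of reach is approached as far as the arm can. A call with a gripper value outside its range is refused whole. The fingers move at their own pace and stop on an object; the grip force is fixed at half the most. Time passes only in rows, so rows that do not move let the fingers close. It gives the time, the measured TCP pose, the force, the opening and the grip force at its end, in the units of the state.
- sense(): the state, without advancing time (a new reading comes with each control period).
- capture(name): name is "scene" or "side" or "wrist"; returns a dict with "frame" (384x512x3 uint8, blue, green, red), "range_z" (384x512 float32, m along the optical axis (not along the pixel's ray), 0 where there is no reading), "fx", "fy", "cx", "cy" (pixels), "k1" (the pictures are not rectified: a ray, as slopes to the right and down, at radius r is drawn at 1 + k1 r^2 times it, then the intrinsics apply), "xyz" and "rotation" of the camera in the world. Camera axes: x right, y down, z forward; pixel columns grow to the right and rows downward; lengths in m; the calibration is good to about 2 mm. A picture is of the moment at which its call begins.
- finish_job(): hands the job in; it is judged then, once.
The state is a dict: "time_s": time; "joints": joint angles; "joint_velocities": joint speeds; "effort": joint torques, N m; "tcp_pos": TCP position; "ee_rot": TCP orientation; "wrist_force": force on the tool from outside, world axes, zero at the start; "moment": the same for the moment, N m; "gripper_width": opening from 0.0 (shut) to 1.0 (fully open); "gripper_force": force on a finger pad.
Only numpy, scipy, OpenCV 4.12 (cv2) and the standard library are available. Lean on these libraries where they do the work, as an engineer would, in place of code of your own. Each camera call takes 0.05 s, during which the arm holds its last target. There are 200 camera calls.

TASK

Set the pan flat on the table under the mouth of the chute, with the chute's lower edge over the pan, and let go of it. Then take the stopper rod by its head and draw it straight up about 40 mm, so that it stays upright in its guide and all three stone nodules slide down into the pan, and finish while still holding the rod there, raised. Do not pull the rod out of the guide, and leave the other things on the table where they are.

Things in the scene. Friction and masses are not known exactly. Their poses are not given: they have to be found in the camera images.
- chute: Chute fixed to the table: a steel trough sloping 42 degrees, open mouth towards its -x. Origin on the table straight under the guide's bore, z up. Trough 46 mm wide outside, from x -50 to +100 mm, walls' top there 225 mm above the table. Two plywood cheeks and legs (59 mm wide over all) stand on a plywood base 100 mm wide, 6 mm thick, x -16 to +104 mm. Over the trough sits the guide block.
- guide_top (a point): Centre of the bore's upper mouth, on the flat top of the guide, 217 mm above the table; axes as chute. The guide is an upright aluminium block 32 mm (x) by 60 mm (y), 50 mm tall, over the trough, with a vertical through bore 15.2 mm wide
- lip (a point): Middle of the trough's lower edge, where the pieces drop off: 50 mm to the -x of the guide's axis and 67 mm above the table; the trough sheet there reaches down to 63 mm above the table
- rod: Steel stopper rod upright in the bore (0.6 mm play all round): shank 14 mm wide, 96 mm long; dark cylindrical head 24 mm wide, 40 mm tall. Origin on its axis at the head's underside, z up. At the start that shoulder rests on the guide and the shank stops the nodules. 0.1 to 0.21 kg, no spring or catch: it drops back if let go. Raised 30 mm the nodules pass; raised 96 mm it is out of the bore.
- pan: Loose round aluminium catch pan with a straight handle, 0.14 to 0.24 kg: outside 124 mm wide at the rim and 112 mm at the foot, 42 mm tall, wall 3 mm. Origin at the centre of its underside, z up; the handle points to its -x.
- pan_floor (a point): Centre of the pan's inner floor, 4 mm above its underside
- pan_grip (a point): Grip point on the pan's handle, 112 mm from the pan's centre, 34 mm above the pan's underside; the black handle is a level bar along the pan's x, 14 mm wide, 10 mm thick, from 59 to 159 mm from the pan's centre
- nodule0: Domed stone nodule, 28 mm wide, 18 mm tall, 20 g, number 1 of three in a row in the trough behind the rod, counted from the rod; origin at the centre of its flat underside. Once the rod is up they slide off the lip by themselves within about 1.5 s, landing up to 80 mm beyond it.
- nodule1: Domed stone nodule, 26 mm wide, 17 mm tall, 20 g, number 2 of three in a row in the trough behind the rod, counted from the rod; origin at the centre of its flat underside. Once the rod is up they slide off the lip by themselves within about 1.5 s, landing up to 80 mm beyond it.
- nodule2: Domed stone nodule, 27 mm wide, 18.5 mm tall, 20 g, number 3 of three in a row in the trough behind the rod, counted from the rod; origin at the centre of its flat underside. Once the rod is up they slide off the lip by themselves within about 1.5 s, landing up to 80 mm beyond it.
- jar: Bystander, leave alone: round jar with a lid, 60 mm wide, 110 mm tall, origin at the centre of its underside
- mug: Bystander, leave alone: white mug, 76 mm wide, 90 mm tall, handle at its +y, origin at the centre of its underside
- brush: Bystander, leave alone: brush lying flat, 170 mm long along its x, origin at mid-length
- hammer: Bystander, leave alone: hammer lying flat, 260 mm long along its x, origin at mid-length
- rock: Bystander, leave alone: single loose piece of rock, 48 mm wide, 27 mm tall, lying on the table, origin at the centre of its underside
- sample: Bystander, leave alone: pale rounded stone block 75 x 50 x 24 mm, origin at the centre of its underside
Mind the look-alikes: they are no part of the job. Leave any orange look-alike of the rod alone. Leave any red look-alike of the pan alone.

How it is judged (in metres and radians):
On the way, in this order (a step that is already met when the one before it is completed fails the run):
1. the pan stands flat on the table under the lip, let go, with the rod still down (height (world z) of pan below 0.005 m and angle between pan's own z axis and vertical below 0.06 rad and horizontal distance between pan_floor and lip below 0.062 m and contact force between the fingers and pan below 0.3 N and z of rod in the frame of guide_top below 0.01 m), for 0.2 s.
2. the rod is gripped and drawn up 30 to 55 mm (z of rod in the frame of guide_top between 0.03 and 0.055 m and angle between the z axis of rod and the z axis of chute, either way round below 0.07 rad and horizontal distance between rod and guide_top below 0.008 m and contact force between the fingers and rod above 1 N), for 0.2 s.
At the end, for the whole second after the job is handed in: The fingers hold the rod still, its shoulder 30 to 55 mm above the guide, within 8 mm of the bore axis and 0.07 rad of upright; the pan stands flat (5 mm, 0.06 rad), its centre within 62 mm of the lip seen from above; all three nodules lie still in it (within 60 mm of its centre) (all of step 2 and linear speed of rod below 0.02 m/s and height (world z) of pan below 0.005 m and angle between pan's own z axis and vertical below 0.06 rad and horizontal distance between pan_floor and lip below 0.062 m and horizontal distance between each of nodule0, nodule1, nodule2 and pan_floor below 0.06 m and z of each of nodule0, nodule1, nodule2 in the frame of pan below 0.058 m and linear speed of each of nodule0, nodule1, nodule2 below 0.05 m/s); the arm keeps its last pose, push and grip.
It fails at once if the rod was pulled out of the guide (z of rod in the frame of guide_top above 0.09 m).
It fails at once if another thing on the table was moved by more than 30 mm (distance of any of jar, mug, brush, hammer, rock, sample from where it was at the start of the episode above 0.03 m).
It also fails if it takes over 58 s, if anything falls off the work surface, if the arm or the gripper's body presses on something with over 40 N, if the wrist force passes 120 N, or if a joint passes its speed limit or range.

## Working session

There is one attempt and no reset: what is moved stays moved. The work goes in short steps, Python scripts to look and compute and a tool call to move; the robot and the scene stay as the last step left them, time stands still between calls to the robot, and variables do not carry over. Pictures are saved under pics/ and viewed, at most 10 in all, crops included, and the job is handed in when it is done.

Besides the shell and the picture viewer there is one more tool, called after ">>>" in YAML: its name, and indented under it one key for each argument. play_rows: Moves the arm, as the interface text tells. Its arguments: {"type":"object","properties":{"steps":{"type":"array"}},"required":["steps"]}

```bash
mkdir -p pics
cat > h.py <<'E'
from station import *
import numpy as np, cv2
def cloud(c):
    z=c["range_z"]; h,w=z.shape
    K=np.array([[c["fx"],0,c["cx"]],[0,c["fy"],c["cy"]],[0,0,1.]])
    v,u=np.mgrid[:h,:w]
    p=np.stack([u,v],-1).reshape(-1,1,2).astype(float)
    n=cv2.undistortPointsIter(p,K,np.array([c["k1"],0,0,0.]),None,None,(3,40,1e-9)).reshape(h,w,2)
    P=np.dstack([n[...,0]*z,n[...,1]*z,z])@np.array(c["rotation"]).T+np.array(c["xyz"])
    P[z==0]=np.nan
    return P
E
python3 - <<'E'
from h import *
for n in("scene","side"):
    c=capture(n); cv2.imwrite(f"pics/{n}0.png",c["frame"]); np.savez(n+"0.npz",P=cloud(c),f=c["frame"]); print(n,c["xyz"],np.array(c["rotation"])[:,2])
s=sense();print(s["tcp_pos"],s["ee_rot"],s["time_s"])
E
```

```text
scene [1.29951991 0.27647731 0.99920227] [-0.64864817 -0.17603956 -0.74044961]
side [ 0.48874808 -0.60315389  1.00608092] [ 0.05299476  0.63125384 -0.77376362]
[6.24479516e-01 1.28966563e-05 2.35582752e-01] [[-1.95312519e-04 -9.99998026e-01 -1.97713460e-03]
 [-9.99999973e-01  1.95553806e-04 -1.21845973e-04]
 [ 1.22232369e-04  1.97711075e-03 -9.99998038e-01]] 0.1
```

View pics/scene0.png

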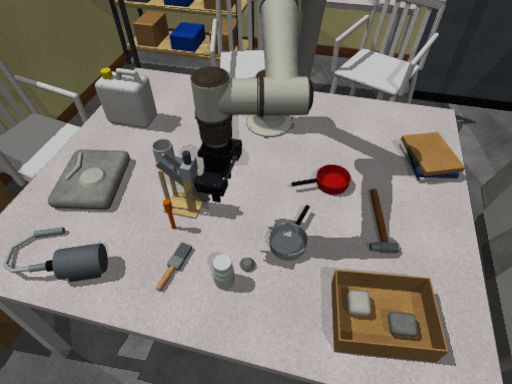

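View pics/side0.png

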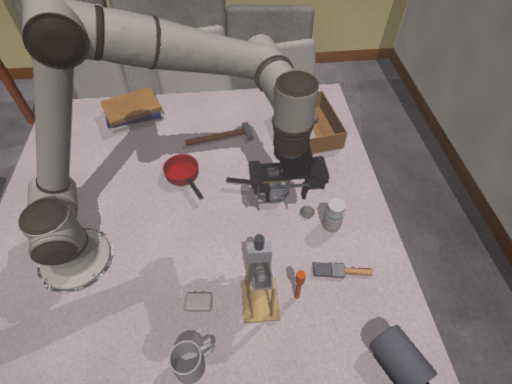

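The rod's dark head is at scene (187,160), side (259,241); its orange look-alike is at scene (170,208). The grey pan is at scene (288,240) with its handle end at (306,210); the red look-alike is at (333,180). I'll use the dark-headed rod in the chute and the grey pan, and measure both now.

Run:
```python
from h import *
D={n:np.load(n+"0.npz") for n in("scene","side")}
def show(n,pts):
    for u,v in pts: print(n,(u,v),D[n]["P"][v,u].round(3),D[n]["f"][v,u])
show("scene",[(187,160),(187,155),(190,170),(180,165),(288,240),(288,257),(270,240),(306,210),(300,220),(333,180),(165,185),(190,205),(222,262),(247,265),(165,150),(170,215)])
show("side",[(259,241),(259,252),(262,275),(260,305),(248,300),(198,300),(186,355),(300,280)])
for n in D:
    P=D[n]["P"].reshape(-1,3)
    for lo,hi in((.247,.265),(.212,.222)):
        # near chute
        c=D["side"]["P"][241,259]
        m=(np.hypot(P[:,0]-c[0],P[:,1]-c[1])<.06)&(P[:,2]>lo)&(P[:,2]<hi)
        print(n,lo,m.sum(),np.median(P[m],0).round(4),P[m].min(0).round(3),P[m].max(0).round(3))
ims=[]
a=D["scene"]["f"][130:230,140:240]; b=D["scene"]["f"][195:275,245:325]; c=D["side"]["f"][225:325,215:315]
cv2.imwrite("pics/crop.png",np.hstack([cv2.resize(x,(266,400),interpolation=2) if 0 else cv2.resize(x,(266,266),interpolation=2) for x in(a,b,c)]))
```

```text
scene (187, 160) [ 0.552 -0.135  0.239] [26 24 25]
scene (187, 155) [ 0.546 -0.135  0.255] [35 33 29]
scene (190, 170) [ 0.561 -0.127  0.207] [64 62 60]
scene (180, 165) [ 0.519 -0.182  0.178] [101  98  94]
scene (288, 240) [0.6   0.2   0.003] [94 94 90]
scene (288, 257) [0.682 0.215 0.031] [76 77 72]
scene (270, 240) [0.624 0.145 0.016] [77 76 74]
scene (306, 210) [0.493 0.239 0.042] [13 11 10]
scene (300, 220) [0.538 0.226 0.04 ] [14 15 16]
scene (333, 180) [0.292 0.312 0.004] [  9   9 157]
scene (165, 185) [ 0.569 -0.224  0.124] [43 70 83]
scene (190, 205) [ 0.571 -0.147  0.046] [47 72 86]
scene (222, 262) [0.794 0.045 0.111] [192 193 191]
scene (247, 265) [0.737 0.099 0.025] [ 97 102 100]
scene (165, 150) [ 0.375 -0.316  0.092] [110 113 112]
scene (170, 215) [ 0.649 -0.181  0.077] [ 4 40 99]
side (259, 241) [ 0.539 -0.149  0.258] [92 89 91]
side (259, 252) [ 0.539 -0.156  0.219] [147 142 143]
side (262, 275) [ 0.541 -0.202  0.189] [124 126 132]
side (260, 305) [ 0.538 -0.202  0.01 ] [124 166 191]
side (248, 300) [ 0.506 -0.184  0.007] [ 94 118 140]
side (198, 300) [ 0.37  -0.178  0.024] [143 149 153]
side (186, 355) [ 0.337 -0.311  0.002] [155 152 159]
side (300, 280) [ 0.64  -0.194  0.127] [ 58  81 137]
scene 0.247 51 [ 0.5462 -0.1408  0.2559] [ 0.531 -0.154  0.247] [ 0.554 -0.131  0.26 ]
scene 0.212 108 [ 0.5549 -0.1366  0.2161] [ 0.511 -0.159  0.212] [ 0.574 -0.126  0.222]
side 0.247 92 [ 0.5397 -0.1438  0.2568] [ 0.528 -0.155  0.247] [ 0.552 -0.13   0.26 ]
side 0.212 229 [ 0.5386 -0.1467  0.2175] [ 0.51  -0.158  0.212] [ 0.57  -0.125  0.222]
```

View pics/crop.png

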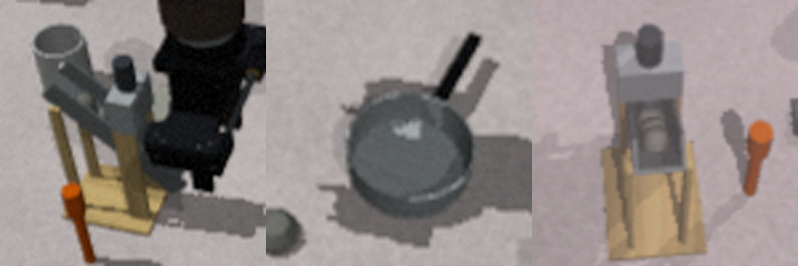

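The crop shows the dark rod head on the grey guide block, with its mouth facing world +y and the nodules behind it, and the grey pan with its black handle. Next I'll fit the poses.

```bash
cat >> h.py <<'E'
from scipy.optimize import least_squares
def circ(X,r=None):
    f=lambda p:np.hypot(X[:,0]-p[0],X[:,1]-p[1])-(r or p[2])
    s=least_squares(f,[*X.mean(0)[:2],r or .06],loss="soft_l1",f_scale=.002); return s.x,np.sqrt((s.fun**2).mean())
E
python3 - <<'E'
from h import *
D={n:np.load(n+"0.npz") for n in("scene","side")}
for n in D:
    P=D[n]["P"].reshape(-1,3); f=D[n]["f"].reshape(-1,3).astype(int)
    g=(abs(P[:,0]-.54)<.07)&(abs(P[:,1]+.143)<.07)
    t=P[g&(P[:,2]>.214)&(P[:,2]<.2205)]
    print(n,"top",cv2.minAreaRect(t[:,:2].astype(np.float32)*1000))
    h=P[g&(P[:,2]>.225)&(P[:,2]<.252)]; print(" head",circ(h,.012),len(h))
    h=P[g&(P[:,2]>.2545)]; print(" headtop",((h.min(0)+h.max(0))/2).round(4),len(h))
    # base plate
    b=P[(abs(P[:,0]-.54)<.1)&(P[:,1]>-.32)&(P[:,1]<-.08)&(P[:,2]>.003)&(P[:,2]<.009)&((f[:,2]-f[:,0])[:]>30)]
    print(" base",cv2.minAreaRect(b[:,:2].astype(np.float32)*1000) if len(b)>4 else 0)
    w=(abs(P[:,0]-.62)<.09)&(abs(P[:,1]-.2)<.09)
    r=P[w&(P[:,2]>.036)&(P[:,2]<.046)&(f.min(1)>35)]; print(" rim",circ(r),len(r))
    fl=P[w&(P[:,2]>.001)&(P[:,2]<.008)&(f.max(1)<125)];
    hd=P[(P[:,0]>.42)&(P[:,0]<.6)&(abs(P[:,1]-.22)<.08)&(P[:,2]>.028)&(P[:,2]<.05)&(f.max(1)<30)]
    if len(hd)>5:
        l=cv2.fitLine(hd[:,:2].astype(np.float32),cv2.DIST_HUBER,0,.001,.001).ravel(); print(" handle",l,len(hd),hd.min(0).round(3),hd.max(0).round(3),np.median(hd[:,2]))
    # silhouette: all trough points above 0.06
    q=P[(abs(P[:,0]-.54)<.06)&(P[:,1]>-.28)&(P[:,1]<-.05)&(P[:,2]>.055)&(P[:,2]<.5)]
    print(" lowtrough maxy",np.sort(q[q[:,2]<.12][:,1])[-5:].round(3))
s=D["scene"]["P"]
for n,(u,v) in dict(jar=(222,262),rock=(247,265),mug=(165,150),orange=(167,203),brush=(180,258)).items():print(n,s[v,u].round(3))
E
```

```text
scene top ((541.3929443359375, -142.55958557128906), (61.0097541809082, 32.75732421875), 0.012902720831334591)
 head (array([ 0.54047178, -0.14327152,  0.012     ]), np.float64(0.0012584710125126788)) 52
 headtop [ 0.5418 -0.143   0.2573] 32
 base ((540.6282348632812, -198.65301513671875), (145.4955596923828, 100.95706939697266), 88.5173110961914)
 rim (array([0.62232079, 0.20194972, 0.06014314]), np.float64(0.003782083901912354)) 164
 handle [ 0.9719867  -0.2350358   0.51482946  0.22959611] 67 [0.471 0.216 0.034] [0.553 0.243 0.042] 0.038089623080086565
 lowtrough maxy [-0.081 -0.081 -0.08  -0.078 -0.077]
side top ((539.3992919921875, -169.2696533203125), (87.27128601074219, 59.20281982421875), 88.73521423339844)
 head (array([ 0.54024157, -0.14065036,  0.012     ]), np.float64(0.0005752640473227054)) 60
 headtop [ 0.541  -0.1414  0.2575] 71
 base ((564.30859375, -185.3768310546875), (119.33908081054688, 148.26744079589844), 89.56256866455078)
 rim (array([0.61110652, 0.2088299 , 0.06822048]), np.float64(0.006911233150504809)) 79
 lowtrough maxy [-0.116 -0.116 -0.115 -0.115 -0.114]
jar [0.794 0.045 0.111]
rock [0.737 0.099 0.025]
mug [ 0.375 -0.316  0.092]
orange [ 0.651 -0.178  0.139]
brush [ 0.76  -0.11   0.019]
```

>>> play_rows:
  steps:
    - {"az": -8.5}
    - {"az": -8.5}
    - {"az": -8.5}
    - {"az": -8.5}
    - {"az": -8.5}
    - {"az": -8.5}
    - {"az": -8.5}
    - {"az": -8.5}
    - {"az": -8.5}
    - {"dx": -17.4, "dy": -24.5}
    - {"dx": -17.4, "dy": -24.5}
    - {"dx": -17.4, "dy": -24.5}
    - {"dx": -17.4, "dy": -24.5}
    - {"dx": -17.4, "dy": -24.5}
    - {"dx": -17.4, "dy": -24.5}
    - {"dx": -17.4, "dy": -24.5}
    - {"dx": -17.4, "dy": -24.5}
    - {"dz": 20}
    - {}

```text
invalid input at $.steps[0]: expected keys ax, ay, az, dx, dy, dz, claw
```

Run:
```python
from h import *
s=sense();print(s["tcp_pos"].round(4) if hasattr(s["tcp_pos"],"round") else s["tcp_pos"],np.round(s["ee_rot"],3),s["time_s"])
for n in("wrist","side"):
    c=capture(n);P=cloud(c).reshape(-1,3);f=c["frame"].reshape(-1,3).astype(int);cv2.imwrite(f"pics/{n}1.png",c["frame"])
    w=(abs(P[:,0]-.62)<.09)&(abs(P[:,1]-.2)<.09)
    r=P[w&(P[:,2]>.0385)&(P[:,2]<.046)&(f.min(1)>35)]; print(n," rim",circ(r) if len(r)>5 else 0,len(r))
    hd=P[(P[:,0]>.42)&(P[:,0]<.57)&(abs(P[:,1]-.22)<.06)&(P[:,2]>.03)&(P[:,2]<.05)&(f.max(1)<40)]
    if len(hd)>5:
        l=cv2.fitLine(hd[:,:2].astype(np.float32),cv2.DIST_HUBER,0,.001,.001).ravel(); print(" handle",l,len(hd),hd.min(0).round(3),hd.max(0).round(3),np.median(hd[:,2]))
```

```text
[0.6245 0.     0.2356] [[-0.    -1.    -0.002]
 [-1.     0.    -0.   ]
 [ 0.     0.002 -1.   ]] 0.1
wrist  rim (array([0.61936855, 0.20305226, 0.05984083]), np.float64(0.0009312468155572874)) 238
side  rim (array([0.61216728, 0.21336572, 0.07172067]), np.float64(0.006106012003046253)) 54
```

View pics/wrist1.png

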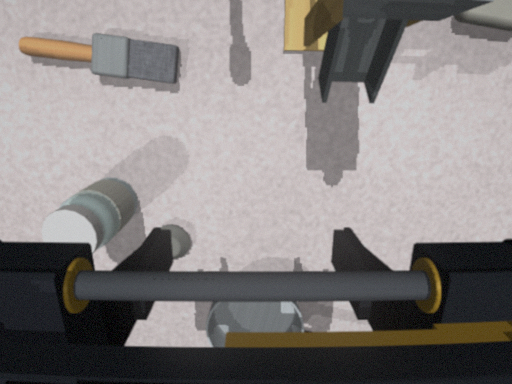

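The call was refused because every row needs all seven keys, so the arm has not moved. The wrist picture shows the trough mouth at (350,95), the jar at (85,225), the rock at (172,240) and the pan at the bottom (255,320). I'll resend with full rows.

>>> play_rows:
  steps:
    - {"ax": 0, "ay": 0, "az": -8.5, "dx": 0, "dy": 0, "dz": 0, "claw": 87}
    - {"ax": 0, "ay": 0, "az": -8.5, "dx": 0, "dy": 0, "dz": 0, "claw": 87}
    - {"ax": 0, "ay": 0, "az": -8.5, "dx": 0, "dy": 0, "dz": 0, "claw": 87}
    - {"ax": 0, "ay": 0, "az": -8.5, "dx": 0, "dy": 0, "dz": 0, "claw": 87}
    - {"ax": 0, "ay": 0, "az": -8.5, "dx": 0, "dy": 0, "dz": 0, "claw": 87}
    - {"ax": 0, "ay": 0, "az": -8.5, "dx": 0, "dy": 0, "dz": 0, "claw": 87}
    - {"ax": 0, "ay": 0, "az": -8.5, "dx": 0, "dy": 0, "dz": 0, "claw": 87}
    - {"ax": 0, "ay": 0, "az": -8.5, "dx": 0, "dy": 0, "dz": 0, "claw": 87}
    - {"ax": 0, "ay": 0, "az": -8.5, "dx": 0, "dy": 0, "dz": 0, "claw": 87}
    - {"ax": 0, "ay": 0, "az": 0, "dx": -17.4, "dy": -24.5, "dz": 0, "claw": 87}
    - {"ax": 0, "ay": 0, "az": 0, "dx": -17.4, "dy": -24.5, "dz": 0, "claw": 87}
    - {"ax": 0, "ay": 0, "az": 0, "dx": -17.4, "dy": -24.5, "dz": 0, "claw": 87}
    - {"ax": 0, "ay": 0, "az": 0, "dx": -17.4, "dy": -24.5, "dz": 0, "claw": 87}
    - {"ax": 0, "ay": 0, "az": 0, "dx": -17.4, "dy": -24.5, "dz": 0, "claw": 87}
    - {"ax": 0, "ay": 0, "az": 0, "dx": -17.4, "dy": -24.5, "dz": 0, "claw": 87}
    - {"ax": 0, "ay": 0, "az": 0, "dx": -17.4, "dy": -24.5, "dz": 0, "claw": 87}
    - {"ax": 0, "ay": 0, "az": 0, "dx": -17.4, "dy": -24.5, "dz": 0, "claw": 87}
    - {"ax": 0, "ay": 0, "az": 0, "dx": 0, "dy": 0, "dz": 0, "claw": 87}
    - {"ax": 0, "ay": 0, "az": 0, "dx": 0, "dy": 0, "dz": 0, "claw": 87}

```text
time_s: 2.1
tcp_pos: [0.5351, 0.2235, 0.2364]
ee_rot: [[0.973, -0.232, -0.0], [-0.232, -0.973, -0.0], [-0.0, 0.0, -1.0]]
wrist_force: [-0.2, -0.5, 0.4]
gripper_width: 0.995
gripper_force: 0.0
```

Run:
```python
from h import *
s=sense();print(np.round(s["tcp_pos"],4),np.round(s["ee_rot"],3),s["time_s"],np.round(s["joints"],1))
for n in("wrist","scene"):
    c=capture(n);P=cloud(c).reshape(-1,3);f=c["frame"].reshape(-1,3).astype(int);cv2.imwrite(f"pics/{n}2.png",c["frame"])
    w=(abs(P[:,0]-.62)<.09)&(abs(P[:,1]-.2)<.09)
    r=P[w&(P[:,2]>.0385)&(P[:,2]<.046)&(f.min(1)>35)]; print(n," rim",circ(r) if len(r)>5 else 0,len(r))
    hd=P[(P[:,0]>.42)&(P[:,0]<.55)&(abs(P[:,1]-.22)<.06)&(P[:,2]>.03)&(P[:,2]<.05)&(f.max(1)<40)]
    if len(hd)>5:
        l=cv2.fitLine(hd[:,:2].astype(np.float32),cv2.DIST_HUBER,0,.001,.001).ravel(); print(" handle",l,len(hd),hd.min(0).round(3),hd.max(0).round(3),np.median(hd[:,2]))
```

```text
[0.5351 0.2235 0.2364] [[ 0.973 -0.232 -0.   ]
 [-0.232 -0.973 -0.   ]
 [-0.     0.    -1.   ]] 2.1 [ 38.7  17.7  -6.1   0.  -66.3  37.9]
wrist  rim (array([0.6189005 , 0.20470898, 0.0603547 ]), np.float64(0.006779262629990905)) 1641
scene  rim (array([0.62234113, 0.20220614, 0.06024274]), np.float64(0.003666581073576206)) 123
 handle [ 0.97094107 -0.23931882  0.50629336  0.23144035] 60 [0.47  0.218 0.033] [0.549 0.243 0.044] 0.03789254935347697
```

>>> play_rows:
  steps:
    - {"ax": 0, "ay": 0, "az": 0, "dx": 0, "dy": 0, "dz": 40, "claw": 60}
    - {"ax": 0, "ay": 0, "az": 0, "dx": 0, "dy": 0, "dz": 40, "claw": 60}
    - {"ax": 0, "ay": 0, "az": 0, "dx": 0, "dy": 0, "dz": 40, "claw": 60}
    - {"ax": 0, "ay": 0, "az": 0, "dx": 0, "dy": 0, "dz": 40, "claw": 60}
    - {"ax": 0, "ay": 0, "az": 0, "dx": 0, "dy": 0, "dz": 30, "claw": 60}
    - {"ax": 0, "ay": 0, "az": 0, "dx": 0, "dy": 0, "dz": 17, "claw": 60}
    - {"ax": 0, "ay": 0, "az": 0, "dx": 0, "dy": 0, "dz": 0, "claw": 60}
    - {"ax": 0, "ay": 0, "az": 0, "dx": 0, "dy": 0, "dz": 0, "claw": 0}
    - {"ax": 0, "ay": 0, "az": 0, "dx": 0, "dy": 0, "dz": 0, "claw": 0}
    - {"ax": 0, "ay": 0, "az": 0, "dx": 0, "dy": 0, "dz": 0, "claw": 0}
    - {"ax": 0, "ay": 0, "az": 0, "dx": 0, "dy": 0, "dz": 0, "claw": 0}
    - {"ax": 0, "ay": 0, "az": 0, "dx": 0, "dy": 0, "dz": 0, "claw": 0}
    - {"ax": 0, "ay": 0, "az": 0, "dx": 0, "dy": 0, "dz": 0, "claw": 0}
    - {"ax": 0, "ay": 0, "az": 0, "dx": 0, "dy": 0, "dz": 0, "claw": 0}

```text
time_s: 3.6
tcp_pos: [0.5356, 0.2235, 0.0298]
ee_rot: [[0.972, -0.233, 0.001], [-0.233, -0.972, 0.001], [0.001, -0.001, -1.0]]
wrist_force: [0.6, 0.4, 1.7]
gripper_width: 0.155
gripper_force: 29.9
```

>>> play_rows:
  steps:
    - {"ax": 0, "ay": 0, "az": 0, "dx": 0, "dy": 0, "dz": -5, "claw": 0}
    - {"ax": 0, "ay": 0, "az": 0, "dx": 0, "dy": 0, "dz": -4, "claw": 0}
    - {"ax": 0, "ay": 0, "az": 5, "dx": 0, "dy": 0, "dz": 0, "claw": 0}
    - {"ax": 0, "ay": 0, "az": 7, "dx": 0, "dy": 0, "dz": 0, "claw": 0}
    - {"ax": 0, "ay": 0, "az": 7.5, "dx": 0, "dy": 0, "dz": 0, "claw": 0}
    - {"ax": 0, "ay": 0, "az": 7, "dx": 0, "dy": 0, "dz": 0, "claw": 0}
    - {"ax": 0, "ay": 0, "az": 5, "dx": 0, "dy": 0, "dz": 0, "claw": 0}
    - {"ax": 0, "ay": 0, "az": 0, "dx": 5, "dy": 9, "dz": 0, "claw": 0}
    - {"ax": 0, "ay": 0, "az": 0, "dx": 10, "dy": 17, "dz": 0, "claw": 0}
    - {"ax": 0, "ay": 0, "az": 0, "dx": 10, "dy": 17, "dz": 0, "claw": 0}
    - {"ax": 0, "ay": 0, "az": 0, "dx": 10, "dy": 17, "dz": 0, "claw": 0}
    - {"ax": 0, "ay": 0, "az": 0, "dx": 10, "dy": 17, "dz": 0, "claw": 0}
    - {"ax": 0, "ay": 0, "az": 0, "dx": 10, "dy": 17, "dz": 0, "claw": 0}
    - {"ax": 0, "ay": 0, "az": 0, "dx": 10, "dy": 17, "dz": 0, "claw": 0}
    - {"ax": 0, "ay": 0, "az": 0, "dx": 5, "dy": 9, "dz": 0, "claw": 0}
    - {"ax": 0, "ay": 0, "az": 0, "dx": 0, "dy": 0, "dz": 0, "claw": 0}
    - {"ax": 0, "ay": 0, "az": 0, "dx": 0, "dy": 0, "dz": 0, "claw": 0}

```text
time_s: 5.3
tcp_pos: [0.5006, 0.0889, 0.0387]
ee_rot: [[0.707, -0.707, 0.001], [-0.707, -0.707, 0.0], [0.0, -0.001, -1.0]]
wrist_force: [1.1, -0.2, -2.1]
gripper_width: 0.153
gripper_force: 29.9
```

```bash
cat > pan.py <<'E'
from h import *
import sys
k=sys.argv[1]; cx,cy=map(float,sys.argv[2:4])
s=sense();print(np.round(s["tcp_pos"],4),s["time_s"],s["gripper_width"],s["gripper_force"])
ims=[]
for n in("scene","wrist"):
    c=capture(n);P=cloud(c).reshape(-1,3);f=c["frame"].reshape(-1,3).astype(int);ims.append(c["frame"])
    m=f.min(1)>35; w=(np.hypot(P[:,0]-cx,P[:,1]-cy)<.085)&m
    fl=P[w&(np.hypot(P[:,0]-cx,P[:,1]-cy)<.04)&(P[:,2]<.03)]
    if len(fl)>20:
        a,*_=np.linalg.lstsq(np.c_[fl[:,:2]-[cx,cy],np.ones(len(fl))],fl[:,2],rcond=None);print(n,"floor slope,z",a.round(3),len(fl))
    zt=np.nanpercentile(P[w&(P[:,2]<.062),2],97)if w.sum() else 0
    r=P[w&(P[:,2]>.037)&(P[:,2]<.056)]
    if len(r)>8: print(n,"rim",circ(r,.0605),len(r),r[:,2].max())
cv2.imwrite(f"pics/pan{k}.png",cv2.resize(np.hstack(ims),(800,300)))
E
python3 pan.py a .568 .012
```

```text
[0.5006 0.0889 0.0387] 5.3 0.15331962714917272 29.929725900292397
scene floor slope,z [-0.001  0.008  0.012] 295
scene rim (array([0.5650664 , 0.02483787, 0.0605    ]), np.float64(0.002047355004512801)) 253 0.05430710450472953
wrist floor slope,z [-0.01   0.008  0.012] 17259
wrist rim (array([0.56335634, 0.02638889, 0.0605    ]), np.float64(0.002184191001666094)) 11724 0.0524622520147531
```

View pics/pana.png

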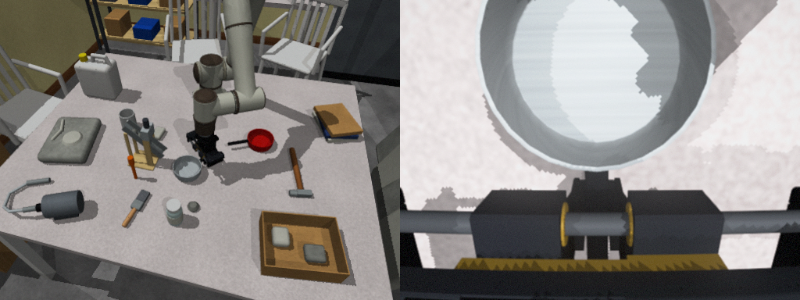

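The pan hangs level about 8 mm up, with its centre at (0.564, 0.026). Next I'll move it under the lip, lower it and release.

>>> play_rows:
  steps:
    - {"ax": 0, "ay": 0, "az": 0, "dx": 5, "dy": 10, "dz": 0, "claw": 0}
    - {"ax": 0, "ay": 0, "az": 0, "dx": 7, "dy": 14, "dz": 0, "claw": 0}
    - {"ax": 0, "ay": 0, "az": 0, "dx": 7, "dy": 14, "dz": 0, "claw": 0}
    - {"ax": 0, "ay": 0, "az": 0, "dx": 7, "dy": 14, "dz": 0, "claw": 0}
    - {"ax": 0, "ay": 0, "az": 0, "dx": 5, "dy": 10, "dz": 0, "claw": 0}
    - {"ax": 0, "ay": 0, "az": 0, "dx": 4, "dy": 6, "dz": 0, "claw": 0}
    - {"ax": 0, "ay": 0, "az": 0, "dx": 0, "dy": 0, "dz": 0, "claw": 0}
    - {"ax": 0, "ay": 0, "az": 0, "dx": 0, "dy": 0, "dz": 4, "claw": 0}
    - {"ax": 0, "ay": 0, "az": 0, "dx": 0, "dy": 0, "dz": 4, "claw": 0}
    - {"ax": 0, "ay": 0, "az": 0, "dx": 0, "dy": 0, "dz": 0, "claw": 0}
    - {"ax": 0, "ay": 0, "az": 0, "dx": 0, "dy": 0, "dz": 0, "claw": 0}

```text
time_s: 6.5
tcp_pos: [0.477, 0.0163, 0.0304]
ee_rot: [[0.708, -0.706, 0.0], [-0.706, -0.708, -0.0], [0.0, 0.0, -1.0]]
wrist_force: [0.3, 0.2, -1.1]
gripper_width: 0.154
gripper_force: 29.9
```

```bash
python3 pan.py b .541 -.047; python3 -c "
from h import *
print(np.round(sense()['wrist_force'],1))"
```

```text
[0.477  0.0163 0.0304] 6.5 0.15434277260198975 29.928921796381474
scene floor slope,z [0.004 0.004 0.004] 274
scene rim (array([ 0.54147973, -0.04763441,  0.0605    ]), np.float64(0.002433642601861905)) 130 0.04741782358015889
wrist floor slope,z [-0.005  0.003  0.004] 19757
wrist rim (array([ 0.53765983, -0.04465681,  0.0605    ]), np.float64(0.0067130114743722945)) 8480 0.05598071340150307
[ 0.7  0.7 -1.3]
```

View pics/panb.png

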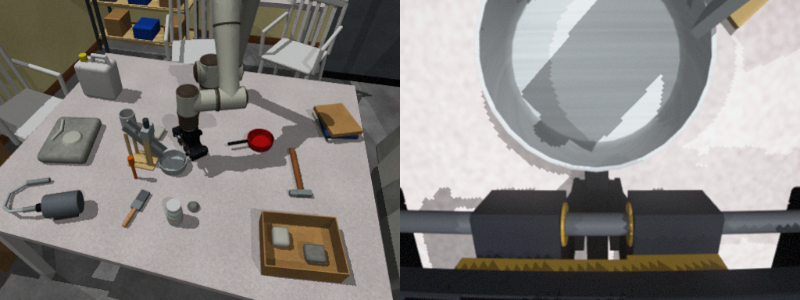

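The pan sits on the table (floor at 4 mm) with its centre near (0.540, -0.047), and the lip is over it at (735,15). Next I'll release it, rise, and go over the rod.

>>> play_rows:
  steps:
    - {"ax": 0, "ay": 0, "az": 0, "dx": 0, "dy": 0, "dz": 0, "claw": 50}
    - {"ax": 0, "ay": 0, "az": 0, "dx": 0, "dy": 0, "dz": 0, "claw": 50}
    - {"ax": 0, "ay": 0, "az": 0, "dx": 0, "dy": 0, "dz": 0, "claw": 50}
    - {"ax": 0, "ay": 0, "az": 0, "dx": 0, "dy": 0, "dz": 0, "claw": 50}
    - {"ax": 0, "ay": 0, "az": 0, "dx": 0, "dy": 0, "dz": -20, "claw": 50}
    - {"ax": 0, "ay": 0, "az": 0, "dx": 0, "dy": 0, "dz": -40, "claw": 70}
    - {"ax": 0, "ay": 0, "az": 0, "dx": 0, "dy": 0, "dz": -45, "claw": 70}
    - {"ax": 0, "ay": 0, "az": 0, "dx": 0, "dy": 0, "dz": -45, "claw": 70}
    - {"ax": 0, "ay": 0, "az": 0, "dx": 0, "dy": 0, "dz": -45, "claw": 70}
    - {"ax": 0, "ay": 0, "az": 0, "dx": 0, "dy": 0, "dz": -45, "claw": 70}
    - {"ax": 0, "ay": 0, "az": 0, "dx": 0, "dy": 0, "dz": -40, "claw": 70}
    - {"ax": 0, "ay": 0, "az": 0, "dx": 0, "dy": 0, "dz": -10, "claw": 70}
    - {"ax": 0, "ay": 0, "az": 0, "dx": 26, "dy": 11, "dz": 0, "claw": 70}
    - {"ax": 0, "ay": 0, "az": 0, "dx": 26, "dy": 11, "dz": 0, "claw": 70}
    - {"ax": 0, "ay": 0, "az": 0, "dx": 26, "dy": 11, "dz": 0, "claw": 70}
    - {"ax": 0, "ay": 0, "az": 0, "dx": 0, "dy": 0, "dz": 0, "claw": 70}
    - {"ax": 0, "ay": 0, "az": 0, "dx": 0, "dy": 0, "dz": 0, "claw": 70}

```text
time_s: 8.3
tcp_pos: [0.5081, -0.0629, 0.3196]
ee_rot: [[0.706, -0.708, -0.002], [-0.708, -0.706, 0.0], [-0.002, 0.001, -1.0]]
wrist_force: [-0.1, -0.1, 0.8]
gripper_width: 0.809
gripper_force: 0.0
```

```bash
python3 pan.py c .541 -.047
python3 - <<'E'
from h import *
for n in("wrist","side"):
    c=capture(n);P=cloud(c).reshape(-1,3);f=c["frame"];cv2.imwrite(f"pics/{n}4.png",f)
    g=np.hypot(P[:,0]-.541,P[:,1]+.142)<.022
    h=P[g&(P[:,2]>.225)&(P[:,2]<.252)]; print(n," head",circ(h,.012) if len(h)>5 else 0,len(h))
    h=P[g&(P[:,2]>.2535)&(P[:,2]<.262)]; print(" headtop",((h.min(0)+h.max(0))/2).round(4),np.ptp(h,0).round(3),len(h)) if len(h) else 0
E
```

```text
[ 0.5081 -0.0629  0.3196] 8.3 0.8086720531062206 0.0
scene floor slope,z [0.007 0.003 0.004] 272
scene rim (array([ 0.54099806, -0.04746482,  0.0605    ]), np.float64(0.002520282954239864)) 123 0.04578449583776567
wrist floor slope,z [ 0.001 -0.002  0.004] 2430
wrist rim (array([ 0.53742559, -0.04518792,  0.0605    ]), np.float64(0.005168330775328132)) 828 0.044830868357709774
wrist  head (array([ 0.53871615, -0.14073242,  0.012     ]), np.float64(0.0001356826088457647)) 112
 headtop [ 0.5391 -0.1405  0.2563] [0.024 0.024 0.006] 1182
side  head (array([ 0.54025762, -0.14057721,  0.012     ]), np.float64(0.000574862275468243)) 60
 headtop [ 0.54   -0.1409  0.2575] [0.024 0.024 0.008] 76
```

View pics/wrist4.png

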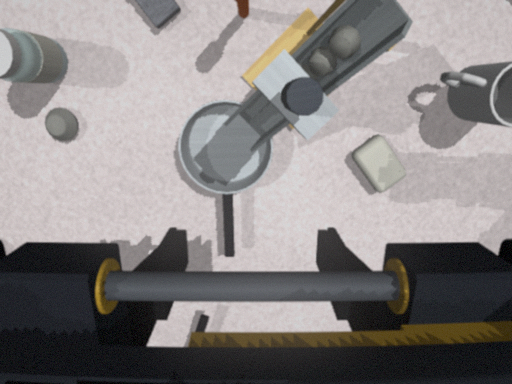

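The wrist view shows the pan at (226,147) with the lip over it and the rod head at (302,97), centre about (0.5395, -0.141). Going down on it now.

>>> play_rows:
  steps:
    - {"ax": 0, "ay": 0, "az": 0, "dx": 25, "dy": 11, "dz": 0, "claw": 70}
    - {"ax": 0, "ay": 0, "az": 0, "dx": 27, "dy": 11, "dz": 0, "claw": 70}
    - {"ax": 0, "ay": 0, "az": 0, "dx": 25.5, "dy": 11, "dz": 0, "claw": 70}
    - {"ax": 0, "ay": 0, "az": 0, "dx": 0, "dy": 0, "dz": 0, "claw": 60}
    - {"ax": 0, "ay": 0, "az": 0, "dx": 0, "dy": 0, "dz": 0, "claw": 60}
    - {"ax": 0, "ay": 0, "az": 0, "dx": 0, "dy": 0, "dz": 25, "claw": 60}
    - {"ax": 0, "ay": 0, "az": 0, "dx": 0, "dy": 0, "dz": 25, "claw": 60}
    - {"ax": 0, "ay": 0, "az": 0, "dx": 0, "dy": 0, "dz": 20, "claw": 60}
    - {"ax": 0, "ay": 0, "az": 0, "dx": 0, "dy": 0, "dz": 10, "claw": 60}
    - {"ax": 0, "ay": 0, "az": 0, "dx": 0, "dy": 0, "dz": 0, "claw": 60}
    - {"ax": 0, "ay": 0, "az": 0, "dx": 0, "dy": 0, "dz": 0, "claw": 60}

```text
time_s: 9.6
tcp_pos: [0.5405, -0.1403, 0.2417]
ee_rot: [[0.708, -0.706, 0.002], [-0.706, -0.708, -0.0], [0.002, -0.001, -1.0]]
wrist_force: [-0.9, 0.4, 0.8]
gripper_width: 0.692
gripper_force: 0.0
```

>>> play_rows:
  steps:
    - {"ax": 0, "ay": 0, "az": 0, "dx": 0, "dy": 0, "dz": 0, "claw": 40}
    - {"ax": 0, "ay": 0, "az": 0, "dx": 0, "dy": 0, "dz": 0, "claw": 30}
    - {"ax": 0, "ay": 0, "az": 0, "dx": 0, "dy": 0, "dz": 0, "claw": 20}
    - {"ax": 0, "ay": 0, "az": 0, "dx": 0, "dy": 0, "dz": 0, "claw": 0}
    - {"ax": 0, "ay": 0, "az": 0, "dx": 0, "dy": 0, "dz": 0, "claw": 0}
    - {"ax": 0, "ay": 0, "az": 0, "dx": 0, "dy": 0, "dz": 0, "claw": 0}
    - {"ax": 0, "ay": 0, "az": 0, "dx": 0, "dy": 0, "dz": 0, "claw": 0}
    - {"ax": 0, "ay": 0, "az": 0, "dx": 0, "dy": 0, "dz": 0, "claw": 0}
    - {"ax": 0, "ay": 0, "az": 0, "dx": 0, "dy": 0, "dz": 0, "claw": 0}

```text
time_s: 10.5
tcp_pos: [0.5401, -0.1407, 0.2406]
ee_rot: [[0.707, -0.707, 0.0], [-0.707, -0.707, 0.0], [0.0, -0.0, -1.0]]
wrist_force: [-0.0, 0.4, 0.3]
gripper_width: 0.268
gripper_force: 30.0
```

Gripped cleanly (about 24 mm, no side load). Drawing it up 42 mm.

>>> play_rows:
  steps:
    - {"ax": 0, "ay": 0, "az": 0, "dx": 0, "dy": 0, "dz": -4, "claw": 0}
    - {"ax": 0, "ay": 0, "az": 0, "dx": 0, "dy": 0, "dz": -8, "claw": 0}
    - {"ax": 0, "ay": 0, "az": 0, "dx": 0, "dy": 0, "dz": -10, "claw": 0}
    - {"ax": 0, "ay": 0, "az": 0, "dx": 0, "dy": 0, "dz": -10, "claw": 0}
    - {"ax": 0, "ay": 0, "az": 0, "dx": 0, "dy": 0, "dz": -7, "claw": 0}
    - {"ax": 0, "ay": 0, "az": 0, "dx": 0, "dy": 0, "dz": -3, "claw": 0}
    - {"ax": 0, "ay": 0, "az": 0, "dx": 0, "dy": 0, "dz": 0, "claw": 0}
    - {"ax": 0, "ay": 0, "az": 0, "dx": 0, "dy": 0, "dz": 0, "claw": 0}
    - {"ax": 0, "ay": 0, "az": 0, "dx": 0, "dy": 0, "dz": 0, "claw": 0}
    - {"ax": 0, "ay": 0, "az": 0, "dx": 0, "dy": 0, "dz": 0, "claw": 0}
    - {"ax": 0, "ay": 0, "az": 0, "dx": 0, "dy": 0, "dz": 0, "claw": 0}
    - {"ax": 0, "ay": 0, "az": 0, "dx": 0, "dy": 0, "dz": 0, "claw": 0}
    - {"ax": 0, "ay": 0, "az": 0, "dx": 0, "dy": 0, "dz": 0, "claw": 0}
    - {"ax": 0, "ay": 0, "az": 0, "dx": 0, "dy": 0, "dz": 0, "claw": 0}
    - {"ax": 0, "ay": 0, "az": 0, "dx": 0, "dy": 0, "dz": 0, "claw": 0}
    - {"ax": 0, "ay": 0, "az": 0, "dx": 0, "dy": 0, "dz": 0, "claw": 0}
    - {"ax": 0, "ay": 0, "az": 0, "dx": 0, "dy": 0, "dz": 0, "claw": 0}
    - {"ax": 0, "ay": 0, "az": 0, "dx": 0, "dy": 0, "dz": 0, "claw": 0}
    - {"ax": 0, "ay": 0, "az": 0, "dx": 0, "dy": 0, "dz": 0, "claw": 0}
    - {"ax": 0, "ay": 0, "az": 0, "dx": 0, "dy": 0, "dz": 0, "claw": 0}

```text
time_s: 12.5
tcp_pos: [0.54, -0.1407, 0.2826]
ee_rot: [[0.707, -0.707, 0.0], [-0.707, -0.707, 0.0], [-0.0, -0.0, -1.0]]
wrist_force: [0.0, 0.6, -2.1]
gripper_width: 0.265
gripper_force: 30.0
```

Run:
```python
from h import *
s=sense();print(np.round(s["tcp_pos"],4),s["time_s"],s["gripper_width"],s["gripper_force"],np.round(s["wrist_force"],1))
ims=[]
for n in("scene","side"):
    c=capture(n);P=cloud(c);Q=P.reshape(-1,3);f=c["frame"]
    r=Q[(np.hypot(Q[:,0]-.541,Q[:,1]+.142)<.02)&(Q[:,2]>.222)&(Q[:,2]<.262)]
    print(n,"shank/head",circ(r,.007) if len(r)>5 else 0,len(r))
    k=(np.hypot(P[...,0]-.541,P[...,1]+.047)<.05)
    v,u=np.where(k&(P[...,2]<.04)); y,x=int(v.mean()),int(u.mean())
    ims.append(cv2.resize(f[max(y-75,0):y+75,max(x-75,0):x+75],(400,400),interpolation=2))
cv2.imwrite("pics/end.png",np.hstack(ims))
```

```text
[ 0.54   -0.1407  0.2826] 12.5 0.2646757029582968 29.998631766065955 [ 0.   0.6 -2.1]
scene shank/head (array([ 0.54031246, -0.14354804,  0.007     ]), np.float64(0.0014786971643034152)) 38
side shank/head (array([ 0.53990105, -0.14118524,  0.007     ]), np.float64(0.0010062095695557026)) 35
```

View pics/end.png

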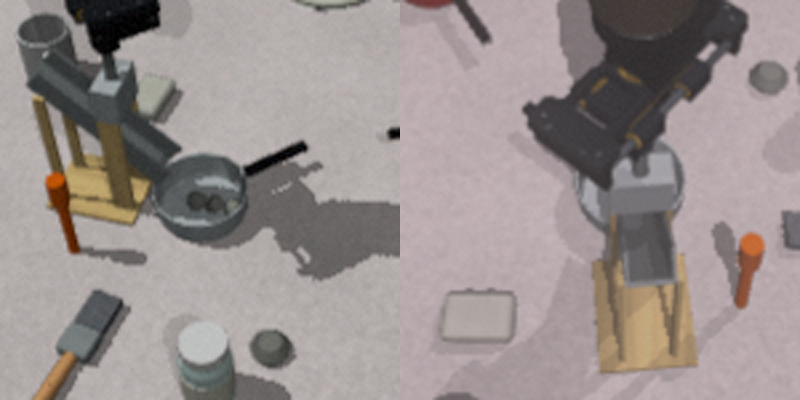

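The trough is empty at (650,245) and nodules show in the pan around (195–235,203); I'll zoom in to count them.

Run:
```python
from h import *
c=capture("scene");P=cloud(c);f=c["frame"]
k=(np.hypot(P[...,0]-.541,P[...,1]+.047)<.065)&(P[...,2]<.06)
v,u=np.where(k); y0,y1,x0,x1=v.min()-4,v.max()+4,u.min()-4,u.max()+4
cv2.imwrite("pics/zoom.png",cv2.convertScaleAbs(cv2.resize(f[y0:y1,x0:x1],None,fx=12,fy=12,interpolation=2),alpha=1.6))
n=(np.hypot(P[...,0]-.541,P[...,1]+.047)<.055)&(P[...,2]>.010)&(P[...,2]<.03)
print(x0,y0); print(np.c_[np.argwhere(n)[:,::-1],(P[n]*1000).round()][::3])
```

```text
199 188
[[231. 201. 491. -27.  11.]
 [219. 206. 534. -57.  24.]
 [218. 207. 538. -59.  24.]
 [221. 207. 534. -50.  22.]
 [216. 208. 542. -65.  21.]
 [219. 208. 542. -54.  24.]
 [222. 208. 537. -45.  21.]
 [227. 208. 536. -27.  25.]
 [218. 209. 547. -56.  24.]
 [221. 209. 542. -47.  21.]
 [224. 209. 537. -39.  17.]
 [227. 209. 543. -25.  28.]
 [234. 209. 538.  -1.  29.]
 [217. 210. 551. -59.  22.]
 [220. 210. 549. -49.  23.]
 [223. 210. 539. -42.  13.]
 [226. 210. 545. -28.  24.]
 [231. 210. 543. -10.  28.]
 [216. 211. 549. -64.  13.]
 [219. 211. 552. -52.  20.]
 [222. 211. 546. -43.  16.]
 [225. 211. 551. -30.  26.]
 [228. 211. 541. -23.  15.]
 [233. 211. 545.  -3.  26.]
 [217. 212. 550. -60.  10.]
 [220. 212. 550. -49.  13.]
 [224. 212. 551. -34.  19.]
 [227. 212. 546. -25.  16.]
 [231. 212. 551.  -8.  27.]
 [234. 212. 550.   2.  28.]
 [225. 213. 552. -30.  15.]
 [230. 213. 554. -11.  23.]
 [233. 213. 554.  -0.  27.]
 [232. 214. 555.  -4.  22.]]
```

View pics/zoom.png

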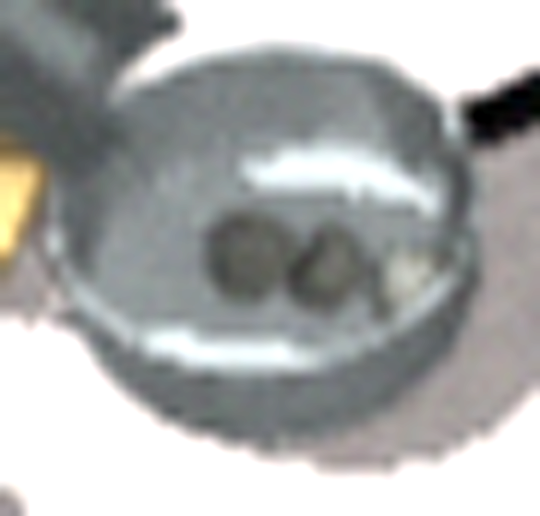

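The zoom shows three nodules in a row in the pan at (250,255), (328,265) and (405,275), the last one sunlit. All lie within about 45 mm of the pan's centre.

```bash
python3 -c "
from station import *
print(finish_job())"
```

```text
the job is handed in; nothing more can be done
None
```

I handed the job in at about 12.5 s on the robot's clock; no verdict came back. The pan stands flat and released under the lip with all three nodules in it, and the gripper holds the rod upright, raised about 42 mm; no other object was touched.

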